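# Put the marker away in the slide-lid pen box

## Task

Put the marker away in the wooden pen box: lift the front end of the box's sliding lid over the stop lip, draw the lid out until it is clear of the rails, and lay it flat, pull bar up, about the middle of the flat gift box that lies beside it. Then lay the marker down inside the pen box so that it lies flat on the floor of the box. Leave the other things where they are.

Things in the scene. Friction and masses are not known exactly. Their poses are not given: they have to be found in the camera images.
- pen_box: pale wooden slide-lid box, fixed, 174 long (x) x 102 wide (y) x 56 high. Origin under the box at table height, 86 from its front face, 88 from the back; its -x is the front (lip end, roughly toward the robot). Floor top at z 6; inside x -78..80, y -37..37. The closed lid lies on side ledges at z 40 (|y| 37..45) between side guides (|y| over 45.5, up to z 51). No latch, light wood friction
- lip (a point): middle of the top of the stop lip, which runs across the front wall: box x -86..-81, top at z 46. The lid's front end must be tilted up over it; then the lid slides out toward -x
- rails (a point): midway between the front ends of the two rails that overhang the lid's edges (|y| over 36) over the rear part of the box only, box x 22..88, underside z 51, top z 56. They keep the lid from going straight up; closed, its front end can be tilted up by at most 13. After 60 of travel toward -x the lid's rear end is out from under them
- box_lid: the sliding lid, loose, 156 long (x) x 86 wide (y) x 6 thick, about 120 g. Origin at the centre of its underside, axes as the pen box's when closed (origin then at 0, 0, 40 of the box, with 2 or 3 play). On top near its front end stands a pull bar along x: x -73..-23, 16 wide (y), from z 6 to z 30
- lid_pull (a point): middle of the pull bar, at lid x -48, y 0, z 18; pinch the bar here across its 16 width (lid y) from above
- lid_front (a point): middle of the lid's front end, on its underside (lid x -78)
- lid_rear (a point): middle of the lid's rear end, on its underside (lid x +78)
- gift_box: closed flat grey-brown gift box, 146 (x) x 201 (y) x 33 high, lying alone on the table beside the pen box (either side), fixed; its long side points roughly away from the robot; origin under its centre. (The stack of four similar boxes farther back is not meant)
- marker: thick capped marker, loose, 17 x 135 (along its y) x 16 high, lying on the table, the thicker of the two pens; about 30 g; origin under its middle, at table height
- pen: thin pen, 12 x 145 (along its y) x 9, a bystander; origin under its middle
- choc_bar: wrapped chocolate bar, 56 x 139 (along its y) x 11, a bystander; origin under its middle
- spool: ribbon spool lying flat, diameter 77, 28 high, a bystander; origin under its middle
- round_box: round chip-wood box, diameter 68, 30 high, a bystander; origin under its middle
- carton: small upright carton, 24 x 58 x 85 high, a bystander at the back; origin under its middle. Behind it, from about x = 0.70 m, stands a tall gift bag, and on the right side of the table a bag sealer with a raised arm: keep the wrist clear of both, e.g. travel with the TCP at 0.25 m, drawn back to x = 0.45 m

How it is judged:
By the outcome, as a careful person would: the job done as asked, in the order asked, and still so for the second after the job is handed in, with the robot touching nothing.
It also fails if it takes over 64 s, if anything falls off the work surface, if the arm or the gripper's body presses on something with over 40 N, if the wrist force passes 120 N, or if a joint passes its speed limit or range.

## Robot

A 6-joint arm with a two-finger parallel gripper is mounted at the origin on a cart in front of the work surface, level with it; the furniture and walls round the work are solid. World frame = base frame: x ahead of the robot, y to its left, z up, the work surface at z = 0. Lengths are in m, angles in rad, forces in N, time in s.
With the tool pointing down it reaches from about 0.35 to 0.975 m from the base axis. Payload 4.9 kg.
Tool frame: the origin (TCP) lies between the finger pads, 19 mm behind the fingertips; this is the grasp point; z points along the fingers, y is the line along which they close (so a half turn about z gives the same grasp; the last joint's range is limited). The gripper opens to 85 mm and grips with 20 to 120 N. Pads are 22 mm wide; open, the fingers measure 114 mm over their backs; the gripper's body (76 mm by 85 mm) begins 54 mm behind the grasp point. The pads swing forward as they close: fully open they stand 13 mm farther back than shut.
Start: joints at [1.219, 0.053, 1.613, -0, 1.476, -0.119], TCP at [0.144, 0.608, 0.25] pointing down, gripper open.
Joint ranges: [-3.01, 3.01], [-1.01, 2.22], [0.06, 2.58], [-1.02, 4.17], [0.09, 2.62], [-3.14, 3.14]. Speed limits (rad/s): [2.57, 2.57, 3.14, 3.14, 3.14, 3.14].

## Interface

Orientations are given as a rotation vector (axis times angle).
In Python, from station import get_obs, get_image, calibration, finish_job gives the robot as it stands. The module is installed in compiled form; this text tells all that it offers.
- The arm moves only by the tool arm_command, never from a script. Its argument "plan" is a list that holds one entry, the list of rows, each a list of 6 numbers: the shift along the tool's x, y, z in cm, then the turn, a rotation vector about the tool's x, y, z in rad. A call has 1 to 12 rows; each row is the pose to reach, as a shift and turn from the pose commanded when the call began, along the tool's axes at that moment; what a row does not reach only later rows make up. A row lasts 1/12 s, in which the tool goes at most 41.7 mm and 7.16 degrees, less where a joint would pass 70% of its speed; a pose out of reach is approached as far as the arm can. A call with a gripper value outside its range is refused whole. "gripper" is the closure, from -1 (fully open) to 1 (shut), set as the call begins (left out, the last holds). The fingers move at their own pace and stop on an object; "force" is the grip in N (left out, the last holds). Time passes only in rows, so rows that repeat a pose let the fingers close. It gives the time, the measured TCP pose, the force, the opening and the grip force at its end, in the units of the state.
- get_obs(): the state, without advancing time (a new reading comes with each control period).
- get_image(name): name is "scene" or "top" or "wrist"; returns (picture, depth): 480x640x3 uint8, blue, green, red; 480x640 float32, m along the optical axis (not along the pixel's ray), 0 where there is no reading.
- calibration(name): a dict with "fx", "fy", "cx", "cy" (pixels), "pose" (4x4, takes a point from camera to world coordinates). Camera axes: x right, y up, looking along -z (the intrinsics and any distortion apply to the point x, -y, -z); pixel columns grow to the right and rows downward; lengths in m; the calibration is good to about 2 mm. A picture is of the moment at which its call begins: read the wrist's pose just before it. calibration takes no time and is no camera call; for the wrist camera it gives the pose at the moment of the call.
- finish_job(): hands the job in; it is judged then, once.
The state is a dict: "t": time; "q": joint angles; "dq": joint speeds; "effort": joint torques, N m; "tool_pos": TCP position; "tool_rot": TCP orientation; "contact_force": force on the tool from outside, world axes, zero at the start; "wrist_torque": the same for the moment, N m; "opening": finger opening in m; "grip_force": force on a finger pad.
Only numpy, scipy, OpenCV 4.12 (cv2) and the standard library are available. Lean on these libraries where they do the work, as an engineer would, in place of code of your own. Each camera call takes 0.05 s, during which the arm holds its last target. There are 200 camera calls.

## Working session

There is one attempt and no reset: what is moved stays moved. The work goes in short steps, Python scripts to look and compute and a tool call to move; the robot and the scene stay as the last step left them, time stands still between calls to the robot, and variables do not carry over. Pictures are saved under pics/ and viewed, at most 10 in all, crops included, and the job is handed in when it is done.

Besides the shell and the picture viewer there is one more tool, called after "Call:" as name(argument=value, ...) on one line, values as JSON. arm_command: Moves the arm, as the interface text tells. Its arguments: {"type":"object","properties":{"plan":{"type":"array"},"gripper":{"type":"number"},"force":{"type":"number"}},"required":["plan"]}

```bash
mkdir -p pics; cat > h.py <<'E'
import numpy as np, cv2
from station import *
from scipy.spatial.transform import Rotation as R
def grab(n):
    c=calibration(n); im,d=get_image(n); return im,d,c
def cloud(d,c):
    v,u=np.mgrid[0:480,0:640]
    P=np.stack([(u-c['cx'])/c['fx']*d,-(v-c['cy'])/c['fy']*d,-d],-1)
    T=np.array(c['pose']); return P@T[:3,:3].T+T[:3,3]
E
python3 - <<'E'
from h import *
for n in ['top','scene']:
    im,d,c=grab(n); cv2.imwrite(f'pics/{n}0.png',im); np.savez(f'{n}0.npz',im=im,d=d,P=cloud(d,c)); print(n,{k:(np.round(v,3).tolist() if k=='pose' else v) for k,v in c.items()})
o=get_obs(); print(o)
E
```

```text
top {'fx': 500.5448833902471, 'fy': 500.5448833902471, 'cx': 321.95322211413895, 'cy': 239.84006501066276, 'pose': [[-0.028, 0.995, -0.092, 0.462], [-1.0, -0.026, 0.014, -0.007], [0.012, 0.092, 0.996, 1.301], [0.0, 0.0, 0.0, 1.0]]}
scene {'fx': 582.9559733150655, 'fy': 582.9559733150655, 'cx': 317.1739850599158, 'cy': 241.9199274456437, 'pose': [[0.758, 0.226, -0.611, -0.26], [-0.651, 0.299, -0.698, -0.959], [0.025, 0.927, 0.374, 0.595], [0.0, 0.0, 0.0, 1.0]]}
{'t': 0.1, 'q': array([ 1.21899179e+00,  5.33096204e-02,  1.61413671e+00, -6.52242593e-06,
        1.47600332e+00, -1.19000084e-01]), 'dq': array([-1.76832156e-03, -1.57549860e-03, -4.45666419e-03, -4.20865578e-04,
        2.35692347e-05, -4.08929887e-05]), 'effort': array([ 3.20753797e-04, -3.94903314e+01, -3.71362174e+01, -9.17040097e-05,
        3.91276975e-03,  1.16482397e-05]), 'tool_pos': array([0.1440123 , 0.60764606, 0.24888622]), 'tool_rot': array([-3.64812431e-01, -3.11990813e+00,  2.83851172e-03]), 'contact_force': array([-0.45225906,  0.12731202,  0.41174868]), 'wrist_torque': array([ 0.0393422 ,  0.01201378, -0.02191432]), 'grip_force': 0.0, 'opening': 0.08535698855708652}
```

View pics/top0.png

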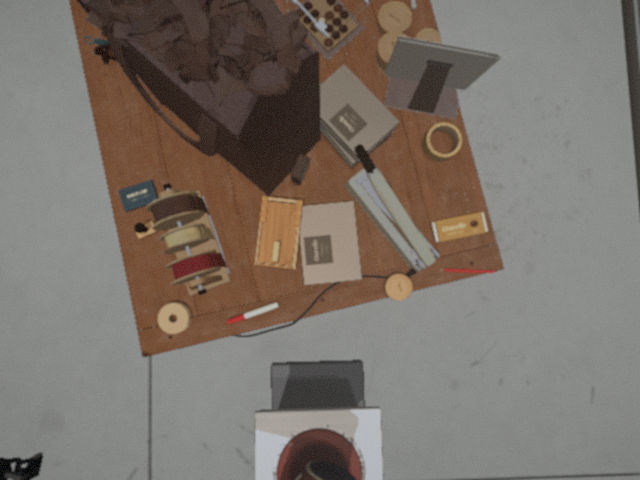

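View pics/scene0.png

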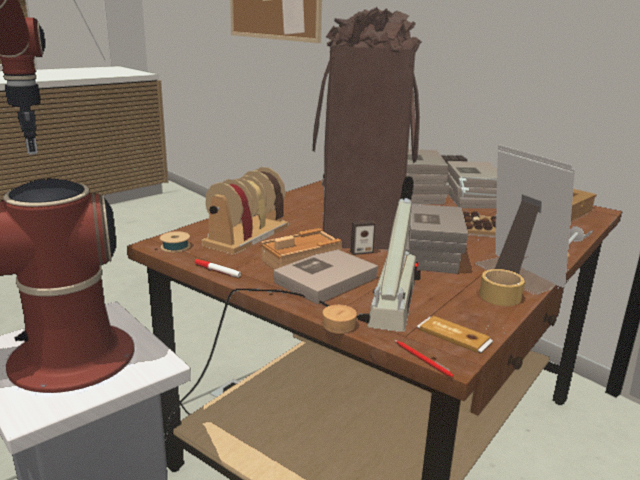

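The top view shows the pen box at about (278,232) with its pull bar at (277,250). The gift box is at (331,243), on its right, and the marker (red and white) is at (253,313). The scene view agrees.

```bash
python3 - <<'E'
from h import *
z=np.load('top0.npz'); im,d,P=z['im'],z['d'],z['P']
v,u=np.mgrid[0:480,0:640]
def rect(m,name):
    q=P[m][:,:2]; r=cv2.minAreaRect((q*1000).astype(np.float32)); print(name,m.sum(),np.round(r[0],1),np.round(r[1],1),round(r[2],2),'z',np.round(np.percentile(P[m][:,2],[5,50,95]),4))
win=lambda a,b,c_,e:(u>a)&(u<b)&(v>c_)&(v<e)
Z=P[...,2]
hsv=cv2.cvtColor(im,cv2.COLOR_BGR2HSV)
print(hsv[232,265],hsv[240,345],hsv[310,262],hsv[320,238],hsv[300,300])
t=win(290,330,290,305); print('table',np.median(Z[t]))
m=win(245,308,185,280)&(Z>.036)&(Z<.075)&(d>0); 
# box: orange vs gift
n,l,s,cen=cv2.connectedComponentsWithStats((m&(hsv[...,1]>75)).astype(np.uint8))
k=1+np.argmax(s[1:,4]); rect(l==k,'pen')
rect(win(262,292,228,268)&(Z>.061)&(Z<.09),'bar')
m=win(295,370,195,290)&(Z>.024)&(Z<.045)&(hsv[...,1]<75)
n,l,s,cen=cv2.connectedComponentsWithStats(m.astype(np.uint8)); k=1+np.argmax(s[1:,4]); rect(l==k,'gift')
rect(win(222,285,296,330)&(Z>.007)&(Z<.03),'marker')
w=win(222,285,296,330)&((hsv[...,2]>170)|((hsv[...,1]>190)&(hsv[...,2]>120))); rect(w,'markercol')
big=cv2.resize(im[180:340,210:380],None,fx=4,fy=3.6,interpolation=cv2.INTER_CUBIC); cv2.imwrite('pics/crop.png',big)
E
```

```text
[ 14 139 173] [ 17  47 158] [ 34   9 189] [  1 170 165] [ 10 122 117]
table 8.484779989825775e-06
pen 2839 [613.9  83.2] [102.7 202.1] 82.09 z [0.0408 0.0467 0.0621]
bar 135 [551.8  92.5] [16.  49.5] 81.92 z [0.0651 0.069  0.0734]
gift 4359 [573.1 -41.2] [201.  145.3] 4.14 z [0.0287 0.0328 0.0371]
marker 301 [399.6 158. ] [126.5  55.6] 87.24 z [0.0088 0.0135 0.0181]
markercol 167 [416.4 104. ] [ 11.3 238.8] 19.58 z [0.0101 0.0142 0.0186]
```

View pics/crop.png

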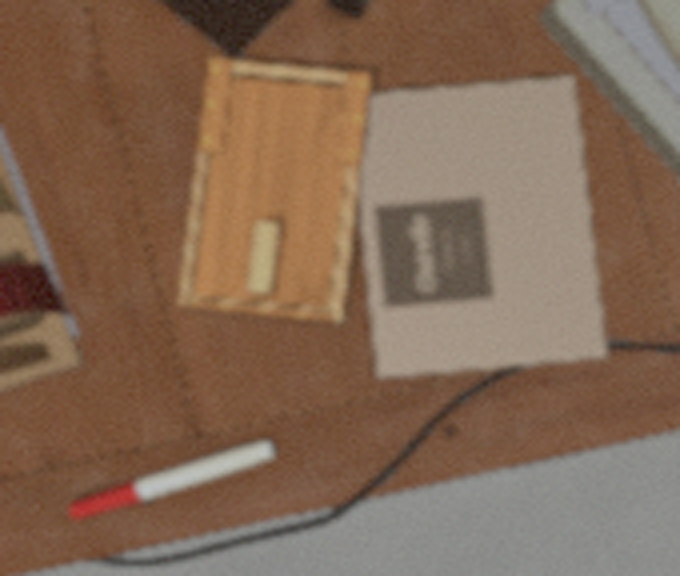

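The crop shows the lid bar at crop (263,255). The marker runs from (72,512), the red end, to (272,448). I'll refine the marker from those end pixels and set up the move helper.

```bash
cat >> h.py <<'E'
def Rt(yaw,tilt=0):   # tilt: object front (-x) end up, about object y
    c,s=np.cos(yaw),np.sin(yaw)
    M=np.array([[-c,-s,0],[-s,c,0],[0,0,-1.]]).T
    ax=np.array([-s,c,0]); return R.from_rotvec(ax*tilt).as_matrix()@M
def row(p,yaw,tilt=0,o=None):
    o=o or get_obs(); M=R.from_rotvec(o['tool_rot']).as_matrix()
    r=R.from_matrix(M.T@Rt(yaw,tilt)).as_rotvec(); s=M.T@(np.array(p)-o['tool_pos'])*100
    return np.round(np.r_[s,r],3).tolist()
def ray(u,v,z,c):
    T=np.array(c['pose']); r=T[:3,:3]@np.array([(u-c['cx'])/c['fx'],-(v-c['cy'])/c['fy'],-1]); o=T[:3,3]
    return o+r*(z-o[2])/r[2]
E
python3 - <<'E'
from h import *
c=calibration('top')
a=ray(210+72/4,180+512/3.6,.010,c);b=ray(210+272/4,180+448/3.6,.010,c)
print(a,b,np.linalg.norm(a-b),(a+b)/2)
for n,u,v in [('FL',178,305),('FR',342,322),('BL',210,55),('BR',371,71)]:print(n,ray(210+u/4,180+v/3.6,.05,c))
print(row([.54,.094,.22],np.radians(-8)))
E
```

```text
[0.37668951 0.21957957 0.01      ] [0.41802693 0.09162578 0.01      ] 0.13446543424457968 [0.39735822 0.15560267 0.01      ]
FL [0.51931431 0.14519337 0.05      ]
FR [0.50477955 0.04330885 0.05      ]
BL [0.69415983 0.12236189 0.05      ]
BR [0.68021156 0.0210134  0.05      ]
[-50.381, -40.838, 2.953, -0.002, -0.0, -0.093]
```

Call:
arm_command(plan=[[[-4, -3.2, 0.2, 0, 0, -0.01], [-8, -6.5, 0.5, 0, 0, -0.02], [-12, -9.7, 0.7, 0, 0, -0.03], [-15, -12.2, 0.9, 0, 0, -0.04], [-18, -14.6, 1, 0, 0, -0.05], [-21, -17, 1.2, 0, 0, -0.06], [-24, -19.5, 1.4, 0, 0, -0.07], [-27, -21.9, 1.6, 0, 0, -0.08], [-30, -24.3, 1.8, 0, 0, -0.09], [-33, -26.7, 2, 0, 0, -0.09], [-36, -29.2, 2.1, 0, 0, -0.09], [-39, -31.6, 2.3, 0, 0, -0.093]]], gripper=0.1, force=60)

```text
t: 1.1
tool_pos: [0.4498, 0.2107, 0.2269]
tool_rot: [0.22, 3.134, 0.0]
contact_force: [0.4, 0.6, -0.3]
opening: 0.0383
grip_force: 0.0
```

```bash
python3 - <<'E'
from h import *
o=get_obs();print(o['t'],o['tool_pos'],o['opening']);print(row([.54,.094,.2],np.radians(-8)))
E
```

```text
1.1 [0.44982474 0.21068898 0.22687709] 0.03829353195875134
[-10.556, -10.298, 2.687, 0.0, 0.0, -0.0]
```

Call:
arm_command(plan=[[[-3, -2.9, 0.8, 0, 0, 0], [-6, -5.8, 1.6, 0, 0, 0], [-9, -8.8, 2.4, 0, 0, 0], [-10.5, -10.3, 2.7, 0, 0, 0], [-10.5, -10.3, 2.7, 0, 0, 0], [-10.5, -10.3, 2.7, 0, 0, 0]]])

```text
t: 1.6
tool_pos: [0.5388, 0.095, 0.1991]
tool_rot: [-0.223, -3.131, -0.0]
contact_force: [-0.2, -0.6, 0.7]
opening: 0.0382
grip_force: 0.0
```

```bash
python3 - <<'E'
from h import *
im,d,c=grab('wrist'); cv2.imwrite('pics/w1.png',im); np.savez('w1.npz',im=im,d=d,P=cloud(d,c)); o=get_obs();print(o['t'],o['tool_pos'],np.round(c['pose'],3))
E
```

```text
1.65 [0.53846402 0.09591492 0.19954558] [[ 0.142 -0.935 -0.324  0.455]
 [ 0.99   0.134  0.047  0.107]
 [-0.    -0.327  0.945  0.323]
 [ 0.     0.     0.     1.   ]]
```

View pics/w1.png

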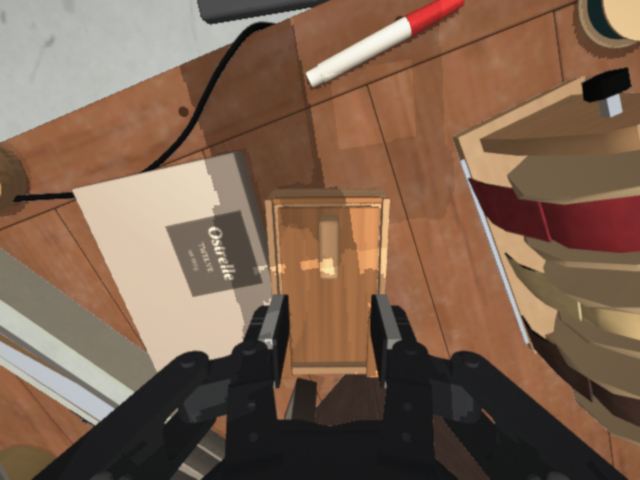

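The wrist view shows the bar at about (328,245), centred between the fingers, and the box front edge near row 193. The whole marker is visible, from (310,80) to (460,3). I'll measure all of these from this picture.

```bash
python3 - <<'E'
from h import *
z=np.load('w1.npz'); im,d,P=z['im'],z['d'],z['P']
v,u=np.mgrid[0:480,0:640]; Z=P[...,2]; hsv=cv2.cvtColor(im,cv2.COLOR_BGR2HSV)
def rect(m,name):
    q=P[m][:,:2]; r=cv2.minAreaRect((q*1000).astype(np.float32)); print(name,m.sum(),np.round(r[0],1),np.round(r[1],1),round(r[2],2),'z',np.round(np.percentile(P[m][:,2],[5,50,95]),4))
w=lambda a,b,c,e:(u>=a)&(u<b)&(v>=c)&(v<e)
rect(w(305,350,205,285)&(Z>.062)&(Z<.085),'bar')
rect(w(262,392,185,260)&(Z>.0485)&(Z<.054)&((u<285)|(u>375)),'guides')
print('lid z',np.median(Z[w(295,315,220,260)]))
m=w(300,470,0,95)&(Z>.008)&(Z<.03);rect(m,'marker')
m=w(65,275,150,360)&(Z>.026)&(Z<.04)&(hsv[...,1]<90);rect(m,'giftpart')
print(row([.5515,.0925,.085],np.radians(-8)))
for z_ in (.0685,):print(row([.5515,.0925,z_],np.radians(-8)))
E
```

```text
bar 1180 [550.8  92. ] [15.6 49.5] 82.25 z [0.0676 0.0699 0.0711]
guides 853 [539.8  92.6] [102.3  54. ] 82.06 z [0.0496 0.051  0.0522]
lid z 0.04620081793108749
marker 3253 [399.  158.3] [ 16.3 134.7] 18.54 z [0.0104 0.0145 0.0165]
giftpart 28511 [570.6 -75.8] [193.1 215. ] 3.93 z [0.032  0.0333 0.0345]
[-1.356, -0.157, 11.452, 0.0, -0.002, -0.001]
[-1.359, -0.158, 13.102, 0.0, -0.002, -0.001]
```

Call:
arm_command(plan=[[[-1.3, -0.2, 3, 0, 0, 0], [-1.3, -0.2, 6, 0, 0, 0], [-1.3, -0.2, 8.5, 0, 0, 0], [-1.3, -0.2, 10.5, 0, 0, 0], [-1.3, -0.2, 11.8, 0, 0, 0], [-1.3, -0.2, 12.5, 0, 0, 0], [-1.3, -0.2, 12.9, 0, 0, 0], [-1.3, -0.2, 13.1, 0, 0, 0], [-1.3, -0.2, 13.1, 0, 0, 0]]])

```text
t: 2.4
tool_pos: [0.552, 0.0925, 0.0701]
tool_rot: [0.219, 3.132, 0.0]
contact_force: [-0.6, 0.7, -0.2]
opening: 0.0382
grip_force: 0.0
```

Call:
arm_command(plan=[[[0, 0, 0, 0, 0, 0], [0, 0, 0, 0, 0, 0], [0, 0, 0, 0, 0, 0], [0, 0, 0, 0, 0, 0], [0, 0, 0, 0, 0, 0], [0, 0, 0, 0, 0, 0]]], gripper=1, force=60)

```text
t: 2.9
tool_pos: [0.5525, 0.0922, 0.0707]
tool_rot: [0.219, 3.132, 0.001]
contact_force: [-0.4, 0.4, 5.4]
opening: 0.0146
grip_force: 61.3
```

```bash
python3 - <<'E'
from h import *
o=get_obs();print(o['tool_pos'],o['opening'],o['grip_force'],o['contact_force'])
y=np.radians(-7.9);c,s=np.cos(y),np.sin(y)
B=np.array([.5510+.048*c,.0922+.048*s,.04]); rear=B+.078*np.array([c,s,0]); p0=o['tool_pos']
X=np.array([c,s,0]);Y=np.array([-s,c,0])
for t,sl,up in [(.02,0,0),(.04,0,0),(.062,0,0),(.062,.005,0),(.062,.035,0),(.058,.065,.004),(.04,.075,.010),(0,.085,.03),(0,.09,.06)]:
    M=R.from_rotvec(Y*t).as_matrix(); p=rear+M@(p0-rear)-X*sl+[0,0,up]
    print(t,sl,up,row(p,y,t))
E
```

```text
[0.55251854 0.09224707 0.0706562 ] 0.014569306599171576 61.32574796676636 [-0.42318434  0.4012575   5.37221919]
0.02 0 0 [-0.064, 0.0, -0.248, 0.001, 0.022, -0.002]
0.04 0 0 [-0.134, 0.001, -0.495, 0.001, 0.042, -0.002]
0.062 0 0 [-0.216, 0.001, -0.765, 0.001, 0.064, -0.002]
0.062 0.005 0 [0.284, -0.0, -0.766, 0.001, 0.064, -0.002]
0.062 0.035 0 [3.284, -0.006, -0.773, 0.001, 0.064, -0.002]
0.058 0.065 0.004 [6.299, -0.012, -1.131, 0.001, 0.06, -0.002]
0.04 0.075 0.01 [7.364, -0.014, -1.512, 0.001, 0.042, -0.002]
0 0.085 0.03 [8.493, -0.016, -3.02, 0.0, 0.002, -0.002]
0 0.09 0.06 [8.986, -0.015, -6.021, 0.0, 0.002, -0.002]
```

Call:
arm_command(plan=[[[-0.03, 0, -0.13, 0, 0.011, 0], [-0.06, 0, -0.25, 0, 0.022, 0], [-0.1, 0, -0.38, 0, 0.032, 0], [-0.13, 0, -0.5, 0, 0.042, 0], [-0.18, 0, -0.63, 0, 0.053, 0], [-0.22, 0, -0.76, 0, 0.064, 0], [-0.22, 0, -0.85, 0, 0.066, 0], [-0.22, 0, -0.85, 0, 0.066, 0], [-0.22, 0, -0.85, 0, 0.066, 0]]])

```text
t: 3.65
tool_pos: [0.5539, 0.0919, 0.0776]
tool_rot: [-0.215, -3.069, -0.007]
contact_force: [2.2, 0.7, 1.8]
opening: 0.0147
grip_force: 60.9
```

```bash
python3 - <<'E'
from h import *
im,d,c=grab('wrist'); P=cloud(d,c); o=get_obs();print(o['tool_pos'],o['contact_force'],o['wrist_torque'],o['opening'])
y=np.radians(-7.9);X=np.array([np.cos(y),np.sin(y)]);Y=np.array([-X[1],X[0]])
B=np.array([.5510,.0922])+.048*X
a=(P[...,:2]-B)@X;b=(P[...,:2]-B)@Y
for x0 in range(-90,0,6):
    m=(a>x0/1e3)&(a<x0/1e3+.006)&(abs(b)>.014)&(abs(b)<.035)&(P[...,2]<.07)&(P[...,2]>.03)
    print(x0+3,m.sum(),np.round(np.median(P[m][:,2]),4) if m.sum() else 0)
cv2.imwrite('pics/w2.png',im)
E
```

```text
[0.55384813 0.09186484 0.07757174] [2.28277052 0.24170429 2.68611095] [-0.03991916 -0.75620991  0.02707396] 0.014513349529822295
-87 847 0.043
-81 738 0.0457
-75 1300 0.0545
-69 1038 0.0544
-63 1000 0.0541
-57 976 0.0538
-51 1003 0.0535
-45 592 0.0531
-39 437 0.0528
-33 340 0.0525
-27 270 0.0521
-21 109 0.0517
-15 0 0
-9 0 0
-3 0 0
```

View pics/w2.png

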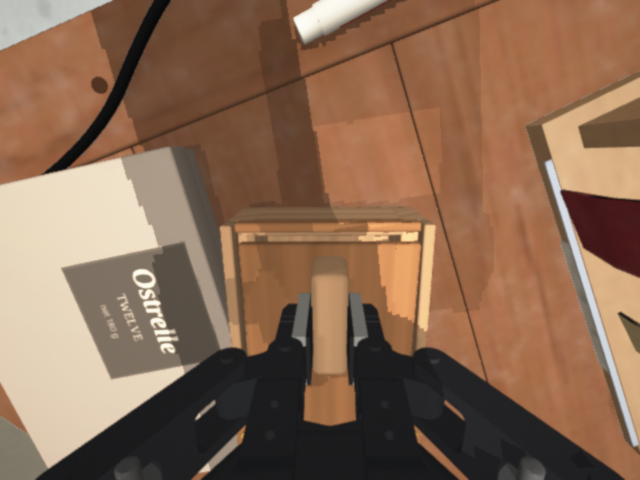

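The lid's front is up: its top is at z 54.6, so the underside is at 48.6 against a lip at 46. Next I draw it out, rising slightly.

```bash
python3 - <<'E'
from h import *
o=get_obs();M=R.from_rotvec(o['tool_rot']).as_matrix()
y=np.radians(-7.9);X=np.array([np.cos(y),np.sin(y),0])
for s,up in [(10,.8),(30,1.9),(60,3.4),(70,4),(80,12)]:
    print(s,np.round(M.T@(-X*s+[0,0,up])/10,3))
E
```

```text
10 [ 1.003 -0.002 -0.015]
30 [ 3.006 -0.006  0.006]
60 [ 6.009 -0.012  0.052]
70 [ 7.011 -0.014  0.057]
80 [ 8.061 -0.016 -0.676]
```

Call:
arm_command(plan=[[[0.3, 0, 0, 0, 0, 0], [0.8, 0, -0.02, 0, 0, 0], [1.5, 0, -0.01, 0, 0, 0], [2.2, 0, 0, 0, 0, 0], [2.9, 0, 0, 0, 0, 0], [3.6, 0, 0.01, 0, 0, 0], [4.3, -0.01, 0.03, 0, 0, 0], [5, -0.01, 0.04, 0, 0, 0], [5.7, -0.01, 0.05, 0, 0, 0], [6.4, -0.01, 0.05, 0, 0, 0], [6.8, -0.01, 0.06, 0, 0, 0], [6.8, -0.01, 0.06, 0, 0, 0]]])

```text
t: 4.7
tool_pos: [0.4853, 0.1014, 0.0812]
tool_rot: [-0.214, -3.067, -0.007]
contact_force: [1.1, -0.1, -1.1]
opening: 0.0145
grip_force: 60.5
```

```bash
python3 - <<'E'
from h import *
im,d,c=grab('scene'); P=cloud(d,c); o=get_obs();print(o['t'],o['tool_pos'],o['contact_force'],o['wrist_torque'],o['opening'])
cv2.imwrite('pics/s2.png',cv2.resize(im[190:310,190:390],None,fx=4,fy=4,interpolation=cv2.INTER_CUBIC))
E
```

```text
4.75 [0.48591558 0.10134437 0.08142442] [-0.31111289  0.1023995  -2.24580897] [ 0.04733063 -0.00306518  0.02715441] 0.014455817760600278
```

View pics/s2.png

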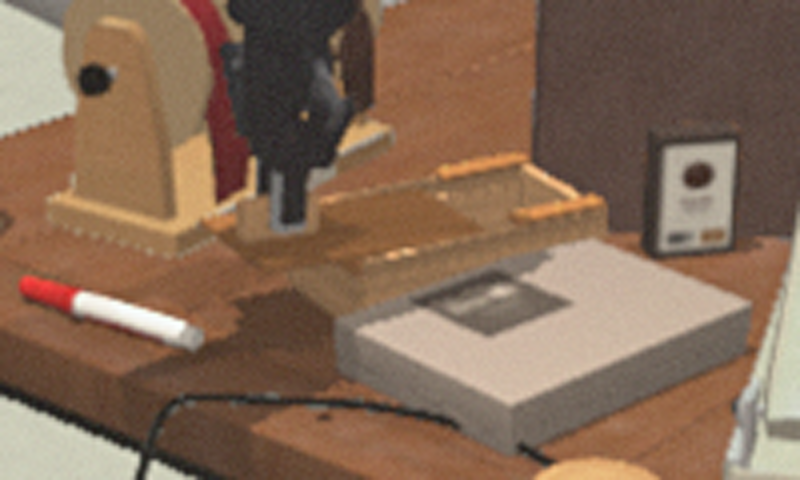

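The scene view shows the lid drawn back with the arm. Its rear edge, at crop (470,215), is clear of the rails that start at (440,175).

```bash
python3 - <<'E'
from h import *
o=get_obs()
y=np.radians(-7.9)
print(row([.475,.103,.10],y,.03,o));print(row([.465,.104,.17],y,0,o));print(row([.465,.104,.18],y,0,o))
E
```

```text
[1.224, 0.012, -1.781, 0.0, -0.036, -0.002]
[2.689, -0.029, -8.699, 0.0, -0.066, -0.002]
[2.755, -0.029, -9.697, 0.0, -0.066, -0.002]
```

Call:
arm_command(plan=[[[0.4, 0, -0.4, 0, 0, 0], [0.8, 0, -1, 0, -0.015, 0], [1.2, 0, -1.8, 0, -0.035, 0], [1.6, 0, -3, 0, -0.05, 0], [1.9, 0, -4.4, 0, -0.066, 0], [2.2, 0, -6, 0, -0.066, 0], [2.5, 0, -7.5, 0, -0.066, 0], [2.7, 0, -8.7, 0, -0.066, 0], [2.8, 0, -9.4, 0, -0.066, 0], [2.8, 0, -9.7, 0, -0.066, 0], [2.8, 0, -9.7, 0, -0.066, 0]]])

```text
t: 5.67
tool_pos: [0.4655, 0.1043, 0.1808]
tool_rot: [0.219, 3.133, 0.0]
contact_force: [0.3, -0.2, -1.8]
opening: 0.0148
grip_force: 60.4
```

```bash
python3 - <<'E'
from h import *
c=calibration('wrist');im,d,c=grab('wrist'); P=cloud(d,c); o=get_obs();print(o['t'],o['tool_pos'],o['contact_force'],o['opening'])
M=R.from_rotvec(o['tool_rot']).as_matrix()
Q=(P-o['tool_pos'])@M   # tool frame; lid x = -tool x
m=(abs(Q[...,1])>.012)&(abs(Q[...,1])<.042)&(Q[...,2]>.005)&(Q[...,2]<.045)&(Q[...,0]>.0)&(Q[...,0]<.06)
q=Q[m]; A=np.c_[q[:,:2],np.ones(len(q))]; k=np.linalg.lstsq(A,q[:,2],rcond=None)[0]; print(m.sum(),k, 'x range',np.percentile(q[:,0],[1,99]),'y',np.percentile(q[:,1],[1,99]))
y=np.radians(4); 
print(row([.49,-.044,.18],y,0,o)); print(row([.5266,-.0442,.12],y,0,o))
E
```

```text
5.7167 [0.46503384 0.104237   0.17990091] [ 0.49228694 -0.39965167 -2.36348444] 0.01444248084777495
7821 [ 0.0776018  -0.00057769  0.02181516] x range [0.00042648 0.03067113] y [-0.04146008  0.04137548]
[-4.539, -14.331, -0.01, -0.0, -0.0, -0.21]
[-8.168, -13.84, 5.988, -0.0, -0.0, -0.21]
```

```bash
python3 - <<'E'
from h import *
im,d,c=grab('wrist'); P=cloud(d,c); o=get_obs()
M=R.from_rotvec(o['tool_rot']).as_matrix(); Q=(P-o['tool_pos'])@M
for sgn in (-1,1):
  for x0 in range(-6,34,4):
    m=(Q[...,1]*sgn>.016)&(Q[...,1]*sgn<.04)&(Q[...,2]>.0)&(Q[...,2]<.06)&(Q[...,0]>x0/1e3)&(Q[...,0]<x0/1e3+.004)
    print(sgn,x0+2,m.sum(),np.round(np.percentile(Q[m][:,2],[10,50,90]),4) if m.sum() else '')
m=(abs(Q[...,1])<.007)&(Q[...,2]>-.02)&(Q[...,2]<.008)&(Q[...,0]>.012)
for x0 in range(12,32,4):
    k=m&(Q[...,0]>x0/1e3)&(Q[...,0]<x0/1e3+.004); print('bar',x0+2,k.sum(),np.median(Q[k][:,2]) if k.sum() else '')
cv2.imwrite('pics/w3.png',im)
im,d,c=grab('scene'); P=cloud(d,c);cv2.imwrite('pics/s3.png',im); np.savez('s3.npz',im=im,P=P)
E
```

```text
-1 -4 226 [0.0232 0.0239 0.0245]
-1 0 317 [0.0231 0.0237 0.0245]
-1 4 368 [0.023  0.0238 0.0245]
-1 8 495 [0.0036 0.0235 0.0244]
-1 12 377 [0.0231 0.0237 0.0246]
-1 16 380 [0.023  0.0238 0.0245]
-1 20 384 [0.023  0.0238 0.0245]
-1 24 406 [0.023  0.0237 0.0245]
-1 28 427 [0.023  0.0238 0.0246]
-1 32 219 [0.0237 0.0256 0.028 ]
1 -4 245 [0.0231 0.0238 0.0246]
1 0 315 [0.0231 0.0238 0.0246]
1 4 372 [0.0228 0.0238 0.0245]
1 8 479 [0.0043 0.0236 0.0246]
1 12 365 [0.0231 0.0238 0.0245]
1 16 386 [0.023  0.0238 0.0244]
1 20 395 [0.023  0.0238 0.0245]
1 24 393 [0.023  0.0238 0.0245]
1 28 426 [0.0231 0.0238 0.0246]
1 32 218 [0.0236 0.0254 0.0276]
bar 14 284 -9.385881116912392e-05
bar 18 299 -0.00013018317141485868
bar 22 322 6.178449994025787e-05
bar 26 362 0.002657503188485233
bar 30 0
```

View pics/s3.png

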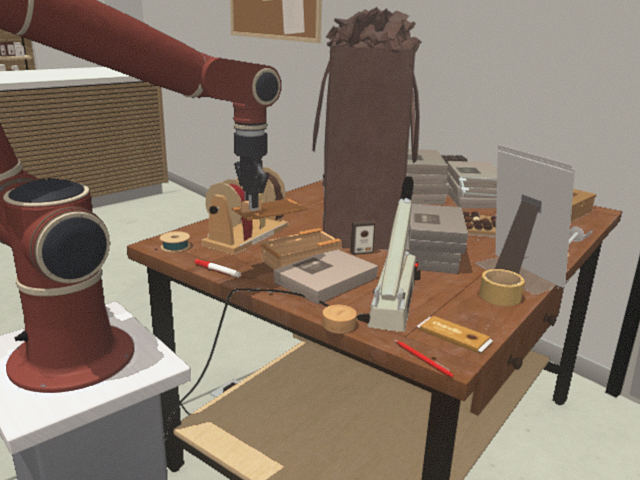

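The scene view shows the lid held level above the open box, at about (270,210). In tool axes its underside is 29.8 mm below the TCP with no tilt.

Call:
arm_command(plan=[[[-0.5, -1.5, 0, 0, 0, -0.02], [-1, -3.5, 0, 0, 0, -0.05], [-1.7, -5.5, 0, 0, 0, -0.08], [-2.4, -7.5, 0, 0, 0, -0.11], [-3.2, -9.5, 0, 0, 0, -0.14], [-4, -11.3, 0.3, 0, 0, -0.17], [-5, -12.7, 1.2, 0, 0, -0.19], [-6, -13.5, 2.3, 0, 0, -0.21], [-7, -13.8, 3.6, 0, 0, -0.21], [-7.8, -13.85, 4.8, 0, 0, -0.21], [-8.15, -13.85, 5.8, 0, 0, -0.21], [-8.15, -13.85, 6, 0, 0, -0.21]]])

```text
t: 6.82
tool_pos: [0.5251, -0.044, 0.117]
tool_rot: [0.11, -3.134, -0.002]
contact_force: [-1.0, 0.2, -2.2]
opening: 0.0145
grip_force: 60.4
```

```bash
python3 - <<'E'
from h import *
im,d,c=grab('top'); P=cloud(d,c); o=get_obs();print(o['t'],o['tool_pos'],o['contact_force'],o['opening'])
im,d,c=grab('wrist'); P=cloud(d,c); Z=P[...,2]
hsv=cv2.cvtColor(im,cv2.COLOR_BGR2HSV)
m=(Z>.025)&(Z<.040)&(hsv[...,1]<100)&(P[...,1]<.04)&(P[...,1]>-.13)&(P[...,0]>.44)&(P[...,0]<.7)
q=P[m];print(m.sum(),np.percentile(Z[m],[5,50,95]),np.percentile(q[:,0],[1,99]),np.percentile(q[:,1],[1,99]))
f=m&(P[...,0]<.6); 
for lo in (.49,.51,.53):
    k=m&(P[...,0]>lo)&(P[...,0]<lo+.02); print(lo,np.percentile(P[k][:,1],[1,99]) if k.sum() else '')
y=np.radians(4)
print(row([.5266,-.0442,.0645],y,0,o))
E
```

```text
6.8667 [ 0.52498367 -0.04386125  0.11762459] [-0.40507816  0.5608105  -1.6059389 ] 0.014503300880281123
19157 [0.03198319 0.03321231 0.03428502] [0.46931415 0.59946865] [-0.11746161  0.02844599]
0.49 [-0.11753954  0.02443699]
0.51 [-0.11723898  0.0269836 ]
0.53 [-0.11608282  0.02871917]
[-0.184, -0.052, 5.312, 0.001, -0.005, 0.001]
```

Call:
arm_command(plan=[[[-0.1, 0, 1, 0, 0, 0], [-0.2, 0, 2, 0, 0, 0], [-0.2, 0, 3, 0, 0, 0], [-0.2, 0, 3.8, 0, 0, 0], [-0.2, 0, 4.4, 0, 0, 0], [-0.2, 0, 4.8, 0, 0, 0], [-0.2, 0, 5.1, 0, 0, 0], [-0.2, 0, 5.3, 0, 0, 0], [-0.2, 0, 5.3, 0, 0, 0], [-0.2, 0, 5.3, 0, 0, 0]]])

```text
t: 7.75
tool_pos: [0.5287, -0.0442, 0.0674]
tool_rot: [-0.11, 3.139, -0.0]
contact_force: [-0.2, 0.0, -1.9]
opening: 0.0144
grip_force: 60.4
```

Call:
arm_command(plan=[[[0.05, 0, 0.1, 0, 0, 0], [0.05, 0, 0.2, 0, 0, 0], [0.05, 0, 0.3, 0, 0, 0], [0.05, 0, 0.38, 0, 0, 0], [0.05, 0, 0.38, 0, 0, 0]]])

```text
t: 8.17
tool_pos: [0.5282, -0.0442, 0.0637]
tool_rot: [-0.11, 3.139, -0.0]
contact_force: [-0.8, 0.7, 1.3]
opening: 0.0143
grip_force: 60.8
```

Contact. Releasing with a modest opening, then rising.

Call:
arm_command(plan=[[[0, 0, 0, 0, 0, 0], [0, 0, 0, 0, 0, 0], [0, 0, 0, 0, 0, 0], [0, 0, -0.3, 0, 0, 0], [0, 0, -1, 0, 0, 0], [0, 0, -2.5, 0, 0, 0], [0, 0, -5, 0, 0, 0], [0, 0, -8, 0, 0, 0], [0, 0, -11, 0, 0, 0], [0, 0, -13, 0, 0, 0], [0, 0, -14, 0, 0, 0], [0, 0, -14, 0, 0, 0]]], gripper=0.2)

```text
t: 9.17
tool_pos: [0.5297, -0.0445, 0.2071]
tool_rot: [-0.11, 3.133, -0.003]
contact_force: [0.5, -0.7, -0.3]
opening: 0.0345
grip_force: 0.0
```

```bash
python3 - <<'E'
from h import *
im,d,c=grab('wrist'); P=cloud(d,c); o=get_obs();print(o['t'],o['tool_pos'],o['contact_force'],o['opening'])
cv2.imwrite('pics/w4.png',im)
Z=P[...,2];near=(abs(P[...,0]-.57)<.12)&(abs(P[...,1]+.04)<.07)
m=near&(Z>.0365)&(Z<.0425)
q=P[m];r=cv2.minAreaRect((q[:,:2]*1000).astype(np.float32));print(r,np.percentile(q[:,2],[2,50,98]))
y=np.radians(18.5)
for p in ([.399,.158,.18],[.399,.158,.10],[.40,.158,.023]): print(row(p,y,0,o))
E
```

```text
9.2167 [ 0.52852966 -0.04423522  0.20460195] [-0.25607283 -0.24439135 -0.11252491] 0.034024382609483574
((574.8958740234375, -41.07717514038086), (156.4474334716797, 86.20079040527344), 4.236785411834717) [0.03778676 0.03920507 0.04059171]
[11.508, 21.084, 2.415, -0.001, 0.002, -0.253]
[11.529, 21.091, 10.415, -0.001, 0.002, -0.253]
[11.448, 21.09, 18.115, -0.001, 0.002, -0.253]
```

View pics/w4.png

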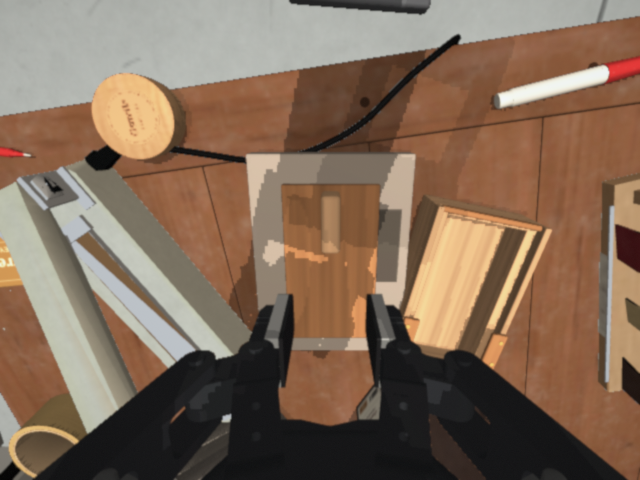

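The wrist view shows the lid flat and bar up on the gift box: measured centre (575,-41) mm, yaw 4.2°. The pen box is open, and the marker lies at the top right with its white end at (497,100). Next is the marker; closing across its width needs a yaw of -71.5°.

```bash
python3 - <<'E'
from h import *
o=get_obs();print(o['q'])
y=np.radians(-71.5)
for p in ([.45,.06,.2],[.3995,.158,.16],): print(row(p,y,0,o))
E
```

```text
[-2.23853249e-01 -1.44576201e-01  1.88032578e+00 -1.58749072e-05
  1.40320411e+00 -1.86485744e+00]
[7.104, 10.949, 0.434, 0.001, 0.003, 1.318]
[11.464, 21.082, 4.415, 0.001, 0.003, 1.318]
```

Call:
arm_command(plan=[[[0.8, 1.5, 0.2, 0, 0, 0.11], [1.8, 3.3, 0.4, 0, 0, 0.22], [2.8, 5.2, 0.7, 0, 0, 0.33], [3.8, 7.1, 1, 0, 0, 0.44], [4.9, 9, 1.4, 0, 0, 0.55], [5.9, 10.9, 1.8, 0, 0, 0.66], [6.9, 12.8, 2.2, 0, 0, 0.78], [8, 14.7, 2.6, 0, 0, 0.89], [9, 16.6, 3.1, 0, 0, 1], [10, 18.5, 3.6, 0, 0, 1.11], [10.9, 20.2, 4, 0, 0, 1.22], [11.45, 21.1, 4.4, 0, 0, 1.318]]], gripper=0)

```text
t: 10.22
tool_pos: [0.3964, 0.1593, 0.1564]
tool_rot: [-1.838, -2.543, 0.005]
contact_force: [0.4, 0.4, -0.5]
opening: 0.043
grip_force: 0.0
```

Call:
arm_command(plan=[[[0, 0, 0, 0, 0, 0], [0, 0, 0, 0, 0, 0]]])

```text
t: 10.38
tool_pos: [0.3977, 0.1582, 0.1573]
tool_rot: [-1.829, -2.551, 0.004]
contact_force: [-0.4, -0.5, 0.5]
opening: 0.0429
grip_force: 0.0
```

```bash
python3 - <<'E'
from h import *
im,d,c=grab('wrist'); P=cloud(d,c); o=get_obs();print(o['t'],o['tool_pos'],o['opening'])
Z=P[...,2];m=(abs(P[...,0]-.399)<.06)&(abs(P[...,1]-.158)<.09)&(Z>.006)&(Z<.022)
q=P[m];r=cv2.minAreaRect((q[:,:2]*1000).astype(np.float32));print(m.sum(),r,np.percentile(q[:,2],[2,50,98]))
y=np.radians(-71.5)
print(row([.399,.158,.0235],y,0,o))
E
```

```text
10.4333 [0.39836504 0.15793167 0.15804289] 0.042857285724418444
2711 ((398.8963317871094, 158.329833984375), (15.460139274597168, 135.09228515625), 18.99502182006836) [0.00952892 0.01444112 0.0167052 ]
[-0.012, 0.094, 13.454, -0.002, 0.0, 0.003]
```

Call:
arm_command(plan=[[[0, 0.1, 3, 0, 0, 0], [0, 0.1, 6, 0, 0, 0], [0, 0.1, 8.8, 0, 0, 0], [0, 0.1, 11, 0, 0, 0], [0, 0.1, 12.2, 0, 0, 0], [0, 0.1, 13, 0, 0, 0], [0, 0.1, 13.4, 0, 0, 0], [0, 0.1, 13.5, 0, 0, 0], [0, 0.1, 13.5, 0, 0, 0]]])

```text
t: 11.18
tool_pos: [0.4007, 0.1585, 0.0249]
tool_rot: [1.835, 2.549, 0.001]
contact_force: [0.6, -0.4, 0.5]
opening: 0.0428
grip_force: 0.0
```

Call:
arm_command(plan=[[[0, 0, 0, 0, 0, 0], [0, 0, 0, 0, 0, 0], [0, 0, 0, 0, 0, 0], [0, 0, 0, 0, 0, 0], [0, 0, 0, 0, 0, 0], [0, 0, 0, 0, 0, 0]]], gripper=1, force=35)

```text
t: 11.68
tool_pos: [0.4009, 0.1589, 0.0256]
tool_rot: [1.834, 2.549, 0.002]
contact_force: [-0.1, -0.5, 6.3]
opening: 0.0138
grip_force: 34.6
```

```bash
python3 - <<'E'
from h import *
o=get_obs();y=np.radians(-7.9)
print(row([.599,.085,.17],y,0,o),row([.4,.158,.17],np.radians(-71.5),0,o))
E
```

```text
[-13.3, 16.466, -14.403, 0.002, 0.002, -1.11] [-0.059, -0.085, -14.444, 0.002, 0.0, 0.0]
```

Call:
arm_command(plan=[[[0, 0, -1, 0, 0, 0], [0, 0, -3, 0, 0, 0], [0, 0, -6, 0, 0, 0], [0, 0, -9, 0, 0, 0], [-0.6, 0.7, -12, 0, 0, -0.08], [-1.6, 2, -14, 0, 0, -0.18], [-3, 3.7, -14.4, 0, 0, -0.3], [-4.6, 5.7, -14.4, 0, 0, -0.42], [-6.2, 7.7, -14.4, 0, 0, -0.54], [-7.8, 9.7, -14.4, 0, 0, -0.66], [-9.4, 11.7, -14.4, 0, 0, -0.78], [-10.8, 13.4, -14.4, 0, 0, -0.9]]])

```text
t: 12.68
tool_pos: [0.5623, 0.0981, 0.1685]
tool_rot: [-0.535, -3.096, 0.0]
contact_force: [-0.0, 0.2, -0.1]
opening: 0.0137
grip_force: 34.1
```

```bash
python3 - <<'E'
from h import *
o=get_obs();y=np.radians(-7.9);print(o['opening'])
print(row([.599,.085,.17],y,0,o))
E
```

```text
0.013678757637339374
[-3.901, -0.006, -0.152, -0.0, -0.0, -0.204]
```

Call:
arm_command(plan=[[[-1.2, 0, 0, 0, 0, -0.08], [-2.2, 0, 0, 0, 0, -0.15], [-3, 0, 0, 0, 0, -0.2], [-3, 0, 0, 0, 0, -0.2], [-3, 0, 0, 0, 0, -0.2], [-3, 0, 0, 0, 0, -0.2]]])

```text
t: 13.18
tool_pos: [0.5888, 0.0887, 0.1683]
tool_rot: [-0.233, -3.132, -0.0]
contact_force: [0.3, 0.4, -1.2]
opening: 0.0136
grip_force: 34.1
```

```bash
python3 - <<'E'
from h import *
im,d,c=grab('wrist'); P=cloud(d,c); o=get_obs();y=np.radians(-7.9);print(o['t'],o['tool_pos'],o['opening'])
Z=P[...,2]; hsv=cv2.cvtColor(im,cv2.COLOR_BGR2HSV)
X=np.array([np.cos(y),np.sin(y)]);Y=np.array([-X[1],X[0]])
a=(P[...,:2]-[.599,.085])@X;b=(P[...,:2]-[.599,.085])@Y
M=R.from_rotvec(o['tool_rot']).as_matrix(); Q=(P-o['tool_pos'])@M
m=(abs(Q[...,1])<.03)&(Q[...,2]>.0)&(Q[...,2]<.04)&(Q[...,0]>.03)&(Q[...,0]<.09)
q=Q[m];print('marker',m.sum(),np.percentile(q[:,0],[1,99]),np.percentile(q[:,1],[2,50,98]),np.percentile(q[:,2],[5,50,95]))
k=np.polyfit(q[:,0],q[:,1],1);print('skew',k, np.polyfit(q[:,0],q[:,2],1))
for lab,mm,ax in [('guideL',(b>.03)&(b<.06)&(a<-.03)&(a>-.08)&(Z>.0475)&(Z<.055),b),('guideR',(b<-.03)&(b>-.06)&(a<-.03)&(a>-.08)&(Z>.0475)&(Z<.055),b),('lip',(abs(b)<.03)&(a<-.07)&(a>-.1)&(Z>.043)&(Z<.05),a)]:
    print(lab,mm.sum(),np.percentile(ax[mm],[2,50,98]) if mm.sum() else '')
print(row([.599,.085,.0325],y,0,o))
cv2.imwrite('pics/w5.png',im)
E
```

```text
13.2333 [0.58876666 0.08878312 0.16831553] 0.013719318822116744
marker 3038 [0.03038975 0.06779892] [-0.00711926 -0.00015894  0.00645586] [0.00954124 0.0114292  0.01587412]
skew [ 0.00332033 -0.00050817] [0.04796535 0.00957912]
guideL 594 [0.04481981 0.04729973 0.05022571]
guideR 606 [-0.05121125 -0.04836416 -0.0458382 ]
lip 652 [-0.08623771 -0.08386092 -0.08131952]
[-1.076, -0.222, 13.581, -0.0, -0.001, -0.01]
```

View pics/w5.png

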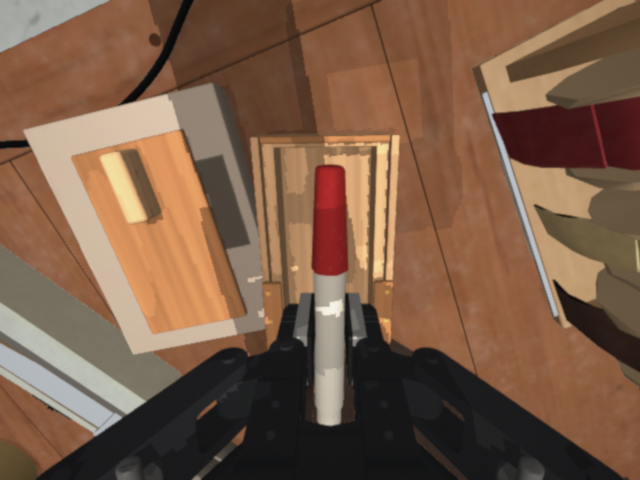

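The wrist view shows the marker held straight between the fingers, its front end at (330,168), in line with the open box. The lid is still flat on the gift box. The measured guides and lip confirm the box origin to within 1 mm, so I lower.

Call:
arm_command(plan=[[[-0.6, -0.2, 1, 0, 0, -0.01], [-1.1, -0.25, 3, 0, 0, -0.01], [-1.15, -0.25, 5.5, 0, 0, -0.01], [-1.15, -0.25, 7.5, 0, 0, -0.01], [-1.15, -0.25, 9.2, 0, 0, -0.01], [-1.15, -0.25, 10.6, 0, 0, -0.01], [-1.15, -0.25, 11.7, 0, 0, -0.01], [-1.15, -0.25, 12.4, 0, 0, -0.01], [-1.15, -0.25, 12.9, 0, 0, -0.01], [-1.15, -0.25, 13.2, 0, 0, -0.01], [-1.15, -0.25, 13.3, 0, 0, -0.01], [-1.15, -0.25, 13.3, 0, 0, -0.01]]])

```text
t: 14.23
tool_pos: [0.6009, 0.0844, 0.0359]
tool_rot: [0.216, 3.133, 0.0]
contact_force: [0.2, -0.4, -0.5]
opening: 0.0135
grip_force: 34.1
```

Call:
arm_command(plan=[[[0, 0, 0.1, 0, 0, 0], [0, 0, 0.2, 0, 0, 0], [0, 0, 0.3, 0, 0, 0], [0, 0, 0.38, 0, 0, 0], [0, 0, 0.38, 0, 0, 0]]])

```text
t: 14.65
tool_pos: [0.6006, 0.0844, 0.0317]
tool_rot: [0.216, 3.134, 0.0]
contact_force: [0.1, 1.2, 0.3]
opening: 0.014
grip_force: 34.1
```

Call:
arm_command(plan=[[[0, 0, 0.02, 0, 0, 0], [0, 0, 0.02, 0, 0, 0], [0, 0, 0.02, 0, 0, 0], [0, 0, -0.3, 0, 0, 0], [0, 0, -1, 0, 0, 0], [0, 0, -2.5, 0, 0, 0], [0, 0, -5, 0, 0, 0], [0, 0, -8, 0, 0, 0], [0.5, 0, -11, 0, 0, 0], [2, 0, -14, 0, 0, 0], [4, 0, -16, 0, 0, 0], [5, 0, -17, 0, 0, 0]]], gripper=0.35)

```text
t: 15.65
tool_pos: [0.5514, 0.0916, 0.2065]
tool_rot: [0.215, 3.128, 0.001]
contact_force: [0.7, 0.7, 0.5]
opening: 0.0273
grip_force: 0.0
```

Call:
arm_command(plan=[[[2, 0, -1, 0, 0, 0], [4, 0, -2, 0, 0, 0], [5, 0, -2, 0, 0, 0], [5, 0, -2, 0, 0, 0], [5, 0, -2, 0, 0, 0]]])

```text
t: 16.07
tool_pos: [0.5014, 0.0981, 0.2215]
tool_rot: [0.216, 3.133, -0.0]
contact_force: [-1.3, -0.5, -0.3]
opening: 0.0276
grip_force: 0.0
```

```bash
python3 - <<'E'
from h import *
im,d,c=grab('wrist'); P=cloud(d,c); o=get_obs();print(o['t'],o['tool_pos'],o['opening'],o['contact_force'])
y=np.radians(-7.9);X=np.array([np.cos(y),np.sin(y)]);Y=np.array([-X[1],X[0]]);Z=P[...,2]
a=(P[...,:2]-[.599,.085])@X;b=(P[...,:2]-[.599,.085])@Y
m=(abs(a)<.075)&(abs(b)<.03)&(Z>.014)&(Z<.06)
print(m.sum(),np.percentile(a[m],[1,99]),np.percentile(b[m],[1,50,99]),np.percentile(Z[m],[5,50,98]))
for s in (-.055,-.03,0,.03,.055):
    k=m&(abs(a-s)<.008); print(s,k.sum(),np.percentile(Z[k],97) if k.sum() else '')
near=(abs(P[...,0]-.57)<.12)&(abs(P[...,1]+.04)<.07)&(Z>.0365)&(Z<.0425)
print(cv2.minAreaRect((P[near][:,:2]*1000).astype(np.float32)),np.percentile(Z[near],[2,98]))
cv2.imwrite('pics/w6.png',im)
E
```

```text
16.1167 [0.50158398 0.09800617 0.22112251] 0.027776494587185903 [ 0.11038531  0.1469481  -0.89189169]
1487 [-0.0660624   0.06607996] [-0.00802157 -0.00123815  0.00658887] [0.01631663 0.02041194 0.02280112]
-0.055 191 0.02178434942698936
-0.03 212 0.022908198358102937
0 186 0.022596303076663427
0.03 162 0.022548724524709338
0.055 139 0.021987162974255514
((569.2234497070312, -41.51565933227539), (145.3807830810547, 87.04261016845703), 4.223072528839111) [0.03764512 0.04061831]
```

View pics/w6.png

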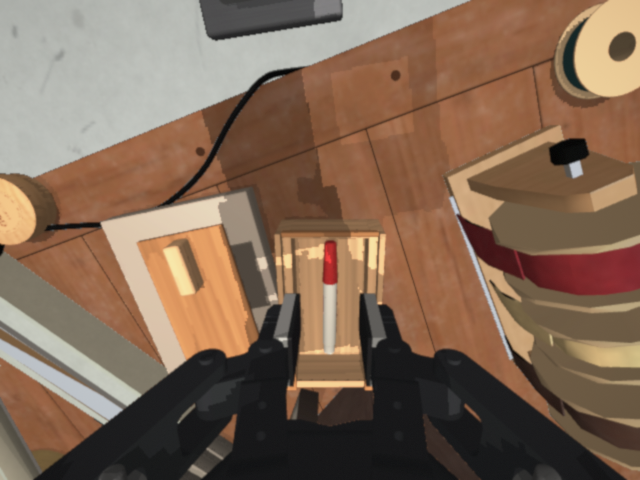

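The wrist view shows the marker lying flat on the box floor, from (330,243) to (328,350), with its top at z 22 along its length. The lid is flat on the gift box and the gripper is clear of everything.

```bash
python3 -c "from station import *; print(finish_job())"
```

```text
the job is handed in; nothing more can be done
None
```

The job is handed in: the marker lies flat inside the pen box and the lid lies flat, pull bar up, about 2 mm from the middle of the gift box, with nothing else touched and about 16 of the 64 s used.

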